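Turn a plaque over and lock it face down in a lever-lock clamp

ROBOT

A 7-joint arm with a two-finger parallel gripper is mounted at the origin on a cart in front of the work surface, level with it; the furniture and walls round the work are solid. World frame = base frame: x ahead of the robot, y to its left, z up, the work surface at z = 0. Lengths are in m, angles in degrees, forces in N, time in s.
With the tool pointing down it reaches from about 0.425 to 0.875 m from the base axis. Payload 4.7 kg.
Tool frame: the origin (TCP) lies midway between the tips of the shut fingers; the grasp point (between the pads) lies 19 mm behind it; z points along the fingers, y is the line along which they close (so a half turn about z gives the same grasp; the last joint's range is limited). The gripper opens to 87 mm and grips with 3 to 60 N. Pads are 19 mm wide; open, the fingers measure 117 mm over their backs; the gripper's body (75 mm by 190 mm) begins 51 mm behind the grasp point.
Start: joints at [76.61, 18.392, -4.016, 83.108, 1.295, 78.541, -3.26], TCP at [0.159, -0.63, 0.223] pointing down, gripper open.
Joint ranges: [-163.93, 163.93], [-17.29, 119.83], [-79.2, 71.16], [3.27, 140.29], [-89.18, 269.18], [5.43, 117.66], [-154.24, 154.24]. Speed limits (degrees/s): [147.25, 147.25, 180, 180, 180, 180, 180].

INTERFACE

Orientations are given as [roll, pitch, yaw] about the fixed x, y, z axes, in that order (R = Rz(yaw) Ry(pitch) Rx(roll)).
In Python, from cell import env, viewer, boxes_of, masks_of gives the robot as it stands. The module is installed in compiled form; this text tells all that it offers.
- The arm moves only by the tool apply_moves, never from a script. Its argument "moves" is a list of rows, each a list of 7 numbers: the shift along the tool's x, y, z scaled (see below), then the turn, a rotation vector about the tool's x, y, z scaled (see below), then the opening, from 0 (shut) to 1 (fully open). A call has 1 to 20 rows; each row is the pose to reach, as a shift and turn from the pose commanded when the call began, along the tool's axes at that moment; what a row does not reach only later rows make up. The controller multiplies each number of a shift by 0.2 m and each number of a turn by 1.5 rad. A row lasts 1/10 s, in which the tool goes at most 50 mm and 8.59 degrees, less where a joint would pass 70% of its speed; a pose out of reach is approached as far as the arm can. A call with a number of a shift or a turn outside -1 to 1 is refused whole. A call with a gripper value outside its range is refused whole. The fingers move at their own pace and stop on an object; "grip_force" is the grip in N (left out, the last holds). Time passes only in rows, so rows that repeat a pose let the fingers close. It gives the time, the measured TCP pose, the force, the opening and the grip force at its end, in the units of the state.
- env.get_obs(): the state, without advancing time (a new reading comes with each control period).
- viewer.read_camera(name): name is "scene" or "top"; returns the picture (384x512x3 uint8, red, green, blue); there is no depth.
- viewer.get_calibration(name): a dict with "fov_y" (degrees; the focal length in pixels is half the picture's height over the tangent of half this angle, whatever the lens; pixels are square), "cx", "cy" (the principal point, pixels), "position" and "orientation" of the camera in the world. Camera axes: x right, y up, looking along -z (the intrinsics and any distortion apply to the point x, -y, -z); pixel columns grow to the right and rows downward; lengths in m; the calibration is good to about 2 mm. A picture is of the moment at which its call begins. get_calibration takes no time and is no camera call.
- env.sign_off(): hands the job in; it is judged then, once.
Trained networks look in the newest picture that a camera, given by its name, has taken for a name from the list of things; names that differ only in an ending like _2 or _b are one class to them, and where a whole thing is asked for, a point or a joint stands for the part that bears it (a point fixed in the world has none). Each returns a list of dicts, best first, with "conf" (0 to 1); they miss things now and then, are a little off and sometimes report something else, mostly with a low value. They report only what shows in the picture. A call takes as long as a camera call.
- boxes_of(camera, target): "location" ([column, row] in pixels, amid what is visible of it).
- masks_of(camera, target): "pixels" (384x512 bool, what is visible of it) and "location" ([column, row] in pixels, amid what is visible of it).
The state is a dict: "time_s": time; "qpos": joint angles; "joint_velocities": joint speeds; "effort": joint torques, N m; "tool_pos": TCP position; "tool_rot": TCP orientation; "force": force on the tool from outside, world axes, zero at the start; "wrist_torque": the same for the moment, N m; "grip_width": finger opening in m; "grasp_force": force on a finger pad.
Only numpy, scipy, OpenCV 4.12 (cv2) and the standard library are available. Lean on these libraries where they do the work, as an engineer would, in place of code of your own. Each camera call takes 0.05 s, during which the arm holds its last target. There are 200 camera calls.

TASK

Take the long plaque with the blue and brass front off the A-shaped drying rack, turn it over and lay it front down, centred and square along the black rubber bed of the aluminium clamping station, and let go of it. Then lift the red T-grip to free the locking collar, swing the lever over towards the bed as far as it goes so that its arm holds the plaque down, and let the collar drop back so that the lever is locked there. Leave everything else on the bench where it is.

Things in the scene. Friction and masses are not known exactly. Their poses are not given: they have to be found in the camera images.
- rack: Fixed A-shaped wooden drying rack; origin on the worktop under its middle, x along the level ridge, z up. 116 mm (x) x 150 mm (y), 95 mm high. Two frames 12 mm thick at x = -50 and +50 mm; the 76 mm between them is open but for an 11 mm high rail on the worktop. Both long sides are alike: a 45-degree slope, 56 mm long, rising from the corner at y = +/-50, z = 50 mm towards the ridge.
- plaque_center (a point): Centre, half-way through, of the long plaque: loose board 150 (x) x 58 (y) x 14 mm (z), 0.1 to 0.2 kg. Its z points out of the front (blue panel, brass plate); the back is pale plywood with two dark hanger plates. It starts leaning on the rack's -y slope, long side along the ridge, front up and outwards, lower (-y) edge on the ledge; its middle is free on both faces and all edges.
- bed_center (a point): Centre of the top of the aluminium clamping station's black rubber bed (not the wooden gluing board), 26 mm above the worktop; x along the bed away from the lever, y across, z up. The bed is 130 x 44 mm and 14 mm proud of a fixed plate 290 x 96 mm, so a plaque laid on it overhangs 10 mm at each end and 7 mm at each side, where fingertips have room.
- lever_hinge (a point): Hinge axis of the locking toggle lever: 148 mm from the bed centre along the bed's -x, 34 mm above the bed top (60 mm above the worktop). Frame parallel to the bed's; the hinge runs along its y.
- grip_center (a point): Centre of the red T-grip atop the lever, part of the spring-loaded collar: a bar 46 mm long, 26 mm thick, along the hinge direction (its y); its z runs up the lever, away from the hinge. 112 mm from the hinge with the collar down. Held by its two round end faces with the tool upright, it pivots between the fingers as the lever swings.
- lock_lever (a joint): Lever angle, rad: 0 = open (leans 0.6 rad from upright away from the bed, hold-down arm raised clear), 1.2 = clamped (leans 0.6 rad towards the bed, the arm's rubber pad on the plaque's end). Locked at either end until the collar is lifted. Light friction, stays where left.
- lock_collar (a joint): Lift of the collar along the lever, m: 0 = down (pin in its notch, lever locked), 0.018 = top stop. About 9 mm of lift frees the pin; 12 to 16 mm swings freely. A spring pulls it down with 5 N at the bottom, 8.5 N at the top; it drops in by itself at either end of the swing only.
- stapler: Bystander: blue stapler, 34 x 141 x 60 mm; origin at the centre of its underside. To be left alone.
- sanding_block: Bystander: cork and beech sanding block, 40 x 90 x 31 mm; origin at the centre of its underside. To be left alone.
- plaque_small: Bystander: small square-ish picture plaque with a flower picture, 100 x 75 x 15 mm, lying face up on the worktop (not the one to be clamped); origin at the centre of its underside. To be left alone.
- masking_tape: Bystander: roll of masking tape, 91 mm across, 19 mm high; origin at the centre of its underside. To be left alone.
- screwdriver_1: Bystander: yellow screwdriver, 197 mm long; origin at the centre of its underside. To be left alone.
- marker: Bystander: black and red marker pen, 130 mm long; origin at the centre of its underside. To be left alone.
- free_ledge (a point): On the rack's empty +y side (rack frame 0, 50, 50 mm; frame parallel to the rack's): mid-point of the corner between slope and ledge. The ledge stands square to the slope, 22 mm deep, and carries the lower edge of a plaque leaning there, face on the slope. Ledges are on the two frames only: fingers can pass between them.

How it is judged:
By the outcome, as a careful person would: the job done as asked, in the order asked, and still so for the second after the job is handed in, with the robot touching nothing.
It also fails if it takes over 69 s, if anything falls off the work surface, if the arm or the gripper's body presses on something with over 40 N, if the wrist force passes 120 N, or if a joint passes its speed limit or range.

## Working session

There is one attempt and no reset: what is moved stays moved. The work goes in short steps, Python scripts to look and compute and a tool call to move; the robot and the scene stay as the last step left them, time stands still between calls to the robot, and variables do not carry over. Pictures are saved under pics/ and viewed, at most 10 in all, crops included, and the job is handed in when it is done.

Besides the shell and the picture viewer there is one more tool, called after "Request:" as a command line: name --pt "numbers of a row" for each row, then --argument value for the rest. apply_moves: Moves the arm, as the interface text tells. Shifts and turns lie within -1 to 1; 1 stands for 0.2 m of shift or 1.5 rad of turn. Its arguments: {"type":"object","properties":{"moves":{"type":"array","items":{"type":"array","items":{"type":"number","minimum":-1,"maximum":1}}},"grip_force":{"type":"number"}},"required":["moves"]}

```bash
mkdir -p pics
python3 - <<'E'
from cell import env, viewer, boxes_of, masks_of
import cv2,numpy as np
o=env.get_obs();print(o)
for c in("scene","top"):
    im=viewer.read_camera(c);cv2.imwrite(f"pics/{c}0.png",im[...,::-1]);print(c,viewer.get_calibration(c))
    for t in("rack","plaque_center","bed_center","lever_hinge","grip_center","lock_lever","stapler","sanding_block","plaque_small","masking_tape","screwdriver_1","marker"):
        try:
            print(t,[(np.round(b["location"]),round(b["conf"],2)) for b in boxes_of(c,t)[:2]])
        except Exception as e: print(t,e)
E
```

```text
{'time_s': 0.0, 'qpos': array([76.60715117, 18.43960214, -4.01466983, 83.17423176,  1.29431206,
       78.54081235, -3.26088885]), 'joint_velocities': array([-0.11797436,  0.03922895, -0.08191103,  0.00037376, -0.11497964,
       -0.02373249, -0.07476159]), 'effort': array([-8.23513310e-04, -4.91282737e+01, -4.04027542e-01, -3.12526989e+01,
       -6.39628479e-02,  4.37894999e-02,  1.86627576e-04]), 'tool_pos': array([ 0.15926854, -0.62961848,  0.22146112]), 'tool_rot': array([-1.79890554e+02,  5.32332443e-03,  1.42007449e+01]), 'force': array([ 0.30489705,  0.55408491, -0.21728156]), 'wrist_torque': array([ 0.03224501, -0.06312455,  0.00841789]), 'grasp_force': 0.0, 'grip_width': 0.08696136838797947}
scene {'fov_y': 54.00083330487442, 'cx': 256.4863291594886, 'cy': 193.15654833845397, 'position': array([-0.00990294,  0.44939795,  0.74866631]), 'orientation': array([  48.75926621,    0.79326707, -125.30054088])}
rack [(array([198., 185.]), 0.31)]
plaque_center [(array([347., 165.]), 0.59)]
bed_center [(array([184., 280.]), 0.94)]
lever_hinge [(array([181., 282.]), 0.89)]
grip_center 
[... 525 characters left out ...]
rientation': array([  5.59529963,  -1.45156035, -89.35181749])}
rack [(array([347., 185.]), 0.92), (array([282., 155.]), 0.51)]
plaque_center [(array([366., 181.]), 0.81), (array([333., 260.]), 0.65)]
bed_center [(array([149., 202.]), 0.94), (array([232.,  97.]), 0.65)]
lever_hinge [(array([150., 202.]), 0.68)]
grip_center [(array([192., 192.]), 0.67)]
lock_lever [(array([184., 196.]), 0.88)]
stapler [(array([231., 262.]), 0.81), (array([347., 180.]), 0.43)]
sanding_block [(array([285., 156.]), 0.8), (array([147., 204.]), 0.69)]
plaque_small [(array([251., 162.]), 0.77)]
masking_tape [(array([230., 114.]), 0.9)]
screwdriver_1 [(array([192., 124.]), 0.69)]
marker [(array([335., 259.]), 0.77)]
```

```bash
python3 -c "
import cv2
for n in('scene0','top0'):
    i=cv2.imread(f'pics/{n}.png');cv2.imwrite(f'pics/{n}b.png',cv2.resize(i,(800,600),interpolation=cv2.INTER_CUBIC))"
```

```text
(no output)
```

View pics/scene0b.png

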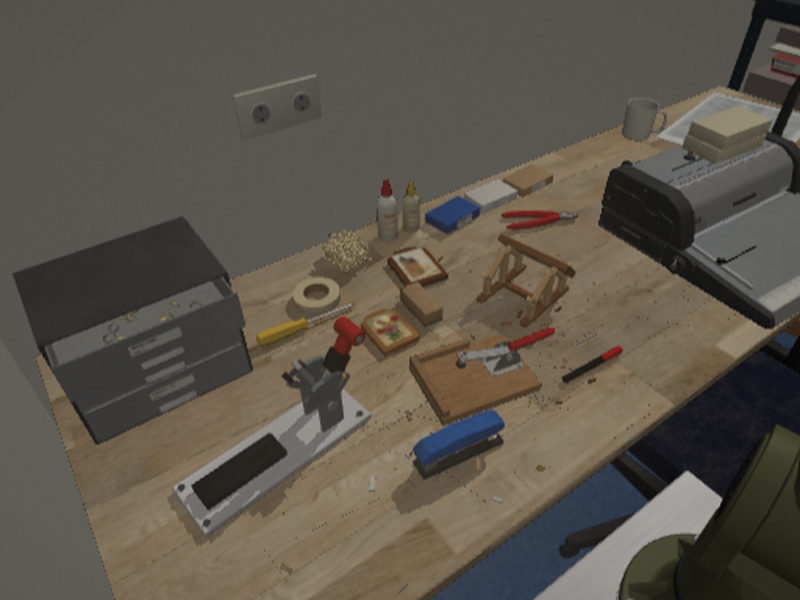

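View pics/top0b.png

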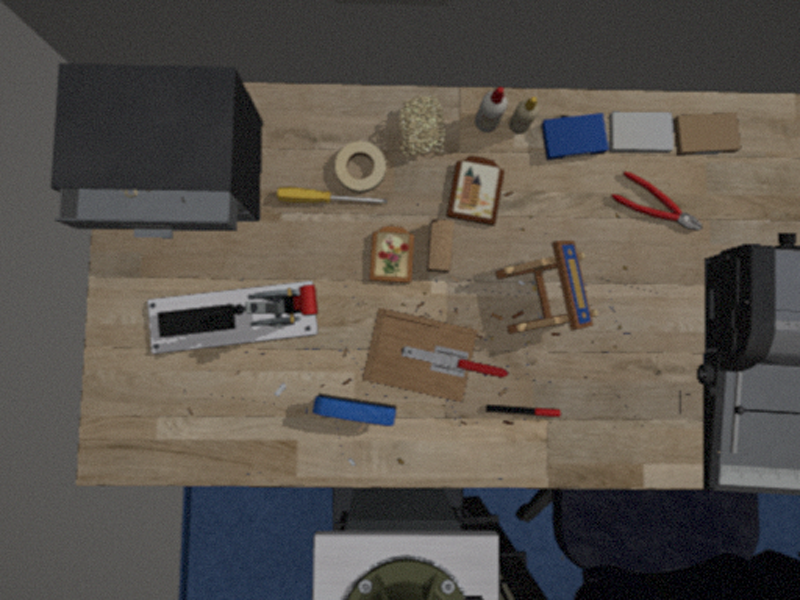

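The scene picture (800 px scale) shows the station with the rubber bed at (240,470) and the red T-grip at (347,335). The rack is at (525,280), with the plaque seen from behind. In the top view the plaque is at (573,283), the rack frames run left from it, the bed is at (197,320) and the T-grip is at (308,299).

```bash
cat > h.py <<'E'
from cell import env, viewer, boxes_of, masks_of
import cv2,numpy as np
from scipy.spatial.transform import Rotation as R
from scipy.optimize import minimize
def proj(c,P):
    k=viewer.get_calibration(c);f=192/np.tan(np.radians(k["fov_y"]/2))
    q=R.from_euler('xyz',k["orientation"],degrees=True).inv().apply(np.atleast_2d(P)-k["position"])
    return np.c_[k["cx"]+f*q[:,0]/-q[:,2],k["cy"]-f*q[:,1]/-q[:,2]]
def ray(c,uv,z):
    k=viewer.get_calibration(c);f=192/np.tan(np.radians(k["fov_y"]/2))
    d=R.from_euler('xyz',k["orientation"],degrees=True).apply([(uv[0]-k["cx"])/f,-(uv[1]-k["cy"])/f,-1])
    return k["position"]+d*(z-k["position"][2])/d[2]
def hull(c,P,S=4):
    m=np.zeros((384*S,512*S),np.uint8);p=((proj(c,P)+.5)*S-.5)
    cv2.fillConvexPoly(m,cv2.convexHull(np.round(p).astype(np.int32)),1);return m>0
def fit(local,targets,x0,z=0):
    T={c:cv2.resize(m.astype(np.uint8),None,fx=4,fy=4,interpolation=cv2.INTER_NEAREST)>0 for c,m in targets.items()}
    def cost(x):
        P=R.from_euler('z',x[2],degrees=True).apply(local)+[x[0],x[1],z];s=0
        for c,t in T.items():
            h=hull(c,P);s+=1-(h&t).sum()/(h|t).sum()
        return s
    s=np.array(x0)+np.array([[0,0,0],[.015,0,0],[0,.015,0],[0,0,8]])
    r=minimize(cost,x0,method='Nelder-Mead',options=dict(initial_simplex=s,xatol=1e-4,fatol=1e-4))
    return r.x,r.fun
def box(a,b,c): return np.array([[i*a/2,j*b/2,k*c/2] for i in(-1,1) for j in(-1,1) for k in(-1,1)])
# plaque box in rack frame
PL=R.from_euler('x',45,degrees=True).apply(box(.15,.058,.014))+[0,-.0344,.0755]
def rect(a,b): return np.array([[i*a/2,j*b/2,0] for i in(-1,1) for j in(-1,1)])
E
python3 - <<'E'
from h import *
im={c:viewer.read_camera(c) for c in("top","scene")}
m=masks_of("top","plaque_center")[0];print(m["conf"],m["pixels"].sum(),m["location"])
print("rack/plq",fit(PL,{"top":m["pixels"]},[.5,-.15,0]))
# dark rubber
D={}
for c,s in(("top",(126,205)),("scene",(153,301))):
    g=cv2.cvtColor(im[c],cv2.COLOR_RGB2GRAY)
    w=(g<55).astype(np.uint8)
    n,l,st,ce=cv2.connectedComponentsWithStats(w,connectivity=4)
    i=l[s[1],s[0]];D[c]=l==i;print(c,g[s[1],s[0]],i,st[i],ce[i])
b0=ray("top",(126,205),.026);print(b0)
for t in(D,{"top":D["top"]},{"scene":D["scene"]}): print("bed",fit(rect(.13,.044),t,[b0[0],b0[1],90],.026))
for c in im:
    for t in("grip_center",):
        for b in masks_of(c,t)[:1]: print(c,t,b["conf"],b["location"],b["pixels"].sum())
E
```

```text
0.93 813 [366.8, 180.6]
rack/plq (array([ 0.5 , -0.15,  0.  ]), np.float64(1.0))
top 24 2740 [101 195  56  20 760] [126.52105263 204.51710526]
scene 37 213 [ 123  278   61   48 1133] [152.45454545 301.0494263 ]
[0.51277493 0.36478621 0.026     ]
bed (array([ 0.51198253,  0.37061772, 96.64892213]), np.float64(0.2771638638303039))
bed (array([ 0.51388498,  0.36589234, 96.74566551]), np.float64(0.12495292611282671))
bed (array([ 0.51116971,  0.37075266, 98.42717869]), np.float64(0.0929457406699088))
top grip_center 0.93 [190.6, 192.4] 334
scene grip_center 0.9 [216.9, 219.5] 496
```

Run:
```python
from h import *
im={c:viewer.read_camera(c) for c in("top","scene")}
m=masks_of("top","plaque_center")[0]
p0=ray("top",m["location"],.0755);print(p0)
rk,f=fit(PL,{"top":m["pixels"]},[p0[0],p0[1]+.034,8]);print("rack/plq",rk,f)
D={}
for c,s in(("top",(126,205)),("scene",(153,301))):
    g=cv2.cvtColor(im[c],cv2.COLOR_RGB2GRAY)
    w=cv2.morphologyEx((g<60).astype(np.uint8),cv2.MORPH_OPEN,np.ones((9,9),np.uint8))
    n,l,st,ce=cv2.connectedComponentsWithStats(w,connectivity=4)
    D[c]=l==l[s[1],s[0]];print(c,D[c].sum(),cv2.minAreaRect(np.argwhere(D[c])[:,::-1].astype(np.int32)))
for t in({"top":D["top"]},{"scene":D["scene"]},D):
    b,f=fit(rect(.13,.044),t,[.512,.368,97],.026);print("bed",b,f)
# overlay
bp=R.from_euler('z',b[2],degrees=True).apply(np.r_[rect(.13,.044)[[0,1,3,2]],rect(.29,.096)[[0,1,3,2]]-[.055*0,0,.014]])+[b[0],b[1],.026]
hin=R.from_euler('z',b[2],degrees=True)
gr=hin.apply([-.148-.112*np.sin(.6),0,.034+.112*np.cos(.6)])+[b[0],b[1],.026];print("grip",gr)
rp=R.from_euler('z',rk[2],degrees=True).apply(PL)+[rk[0],rk[1],0]
out=[]
for c,(cx,cy),(rx,ry) in(("top",(155,200),(366,181)),("scene",(180,270),(335,170))):
    o=cv2.resize(im[c][...,::-1],None,fx=4,fy=4,interpolation=cv2.INTER_CUBIC)
    q=lambda P:np.round((proj(c,P)+.5)*4-.5).astype(np.int32)
    a=q(bp);cv2.polylines(o,[a[:4],a[4:]],True,(0,255,0),1);cv2.circle(o,tuple(map(int,q(gr)[0])),4,(255,255,0),1)
    cv2.polylines(o,[cv2.convexHull(q(rp))],True,(0,255,255),1)
    out.append(np.hstack([o[4*y-150:4*y+150,4*x-200:4*x+200] if 1 else 0 for x,y in((cx,cy),(rx,ry))]))
cv2.imwrite("pics/ov.png",np.vstack(out))
```

```text
[ 0.58560519 -0.27625804  0.0755    ]
rack/plq [ 0.57321399 -0.2407366  11.55408441] 0.062035944764416096
top 728 ((125.493896484375, 204.9451141357422), (15.23955249786377, 48.7003059387207), 83.6598129272461)
scene 1076 ((152.862060546875, 300.84478759765625), (18.64394760131836, 62.163658142089844), 55.491477966308594)
bed [ 0.51309381  0.36612903 96.04419203] 0.09139155545149458
bed [ 0.50987891  0.37109489 97.61849029] 0.12842116856655106
bed [ 0.51211059  0.36798656 97.54515115] 0.2519286094231761
grip [0.53984797 0.15857559 0.15243759]
```

View pics/ov.png

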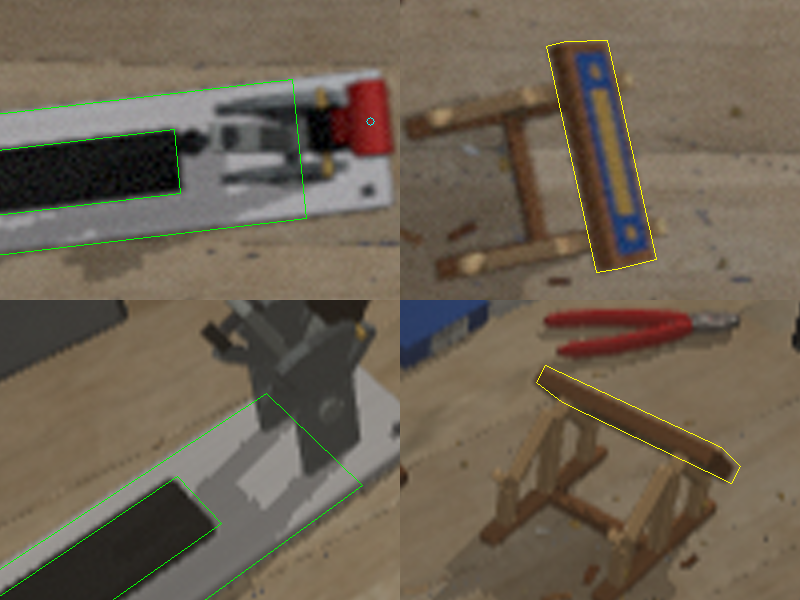

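The overlay matches the bed, whose near end is at about (178,160), and the plaque outline in the top view. The scene view agrees to about 2 px. Next I plan the moves.

```bash
cat > plan.py <<'E'
from h import *
rk=np.array([.573,-.241,0]);RZ=R.from_euler('z',11.5,degrees=True)
bd=np.array([.512,.368,.026]);BZ=R.from_euler('z',97,degrees=True)
DOWN=R.from_euler('x',180,degrees=True)
def rackp(x,y,z): return rk+RZ.apply([x,y,z])
def bedp(x,y,z): return bd+BZ.apply([x,y,z])
def ori(base,th): return base*DOWN*R.from_euler('x',th,degrees=True)   # th=-45: tool z=(-y,-z); +45: (+y,-z)
def show(pos,Rt):
    o=env.get_obs();Rc=R.from_euler('xyz',o["tool_rot"],degrees=True)
    s=Rc.inv().apply(np.asarray(pos)-o["tool_pos"])/.2;w=(Rc.inv()*Rt).as_rotvec()
    n=max(np.linalg.norm(s)*.2/.05,np.degrees(np.linalg.norm(w))/8.59)
    print("row",np.round(s,3).tolist(),np.round(w/1.5,3).tolist(),"minrows %.1f"%n,"target",np.round(pos,3))
def st():
    o=env.get_obs();print("t",round(o["time_s"],2),"pos",o["tool_pos"].round(4),"rot",o["tool_rot"].round(2),"q",o["qpos"].round(1),"F",o["force"].round(1),"w",round(o["grip_width"],4),"gf",round(o["grasp_force"],1))
S2=2**-.5
C1=np.array([0,-.0344,.0755]);U1=np.array([0,S2,S2]);N1=np.array([0,-S2,S2])   # plaque on -y side
C2=np.array([0,.0344,.0755]);U2=np.array([0,-S2,S2]);N2=np.array([0,S2,S2])    # on +y side
E
python3 - <<'E'
from plan import *
print(rackp(*(C1+.15*U1)),rackp(*(C1+.002*U1)))
show([.3,-.45,.35],ori(RZ,0))
E
```

```text
[ 0.55871209 -0.1707727   0.18156602] [ 0.57957631 -0.27332359  0.07691421]
row [0.902, -0.701, -0.637] [0.0, 0.0, 0.031] minrows 5.2 target [ 0.3  -0.45  0.35]
```

Request:
apply_moves --pt "0 0 -0.4 0 0 0 1" --pt "0.15 -0.1 -0.637 0 0 0 1" --pt "0.4 -0.3 -0.637 0 0 0.03 1" --pt "0.65 -0.5 -0.637 0 0 0.03 1" --pt "0.9 -0.7 -0.637 0 0 0.03 1" --pt "0.9 -0.7 -0.637 0 0 0.03 1" --pt "0.9 -0.7 -0.637 0 0 0.03 1"

```text
time_s: 2.4
tool_pos: [0.305, -0.4449, 0.3515]
tool_rot: [180.0, -0.2, 12.2]
force: [0.4, 0.4, 0.8]
grip_width: 0.0868
grasp_force: 0.0
```

Run:
```python
from plan import *
st()
show([.46,-.28,.32],ori(RZ,-25))
```

```text
t 2.4 pos [ 0.305  -0.4449  0.3515] rot [179.96  -0.18  12.19] q [ 64.2   3.5 -12.   86.2   0.6  90.3 -25.6] F [0.4 0.4 0.8] w 0.0868 gf 0.0
row [0.931, -0.642, 0.16] [-0.29, -0.004, 0.007] minrows 4.6 target [ 0.46 -0.28  0.32]
```

Request:
apply_moves --pt "0.23 -0.16 0.04 -0.07 0 0 1" --pt "0.46 -0.32 0.08 -0.145 0 0 1" --pt "0.7 -0.48 0.12 -0.22 0 0 1" --pt "0.93 -0.64 0.16 -0.29 0 0 1" --pt "0.93 -0.64 0.16 -0.29 0 0 1" --pt "0.93 -0.64 0.16 -0.29 0 0 1" --pt "0.93 -0.64 0.16 -0.29 0 0 1"

```text
time_s: 3.1
tool_pos: [0.4558, -0.2878, 0.3181]
tool_rot: [155.1, 0.0, 11.6]
force: [0.2, -0.5, 0.6]
grip_width: 0.0873
grasp_force: 0.0
```

Run:
```python
from plan import *
st()
show(rackp(*(C1+.13*U1)),ori(RZ,-45))
```

```text
t 3.1 pos [ 0.4558 -0.2878  0.3181] rot [1.5506e+02 4.0000e-02 1.1640e+01] q [ 51.   -8.1 -32.7 103.7  18.2  71.3 -64.4] F [ 0.2 -0.5  0.6] w 0.0873 gf 0.0
row [0.622, -0.679, 0.515] [-0.233, -0.001, 0.002] minrows 4.2 target [ 0.562 -0.185  0.167]
```

Request:
apply_moves --pt "0.16 -0.17 0.1 -0.06 0 0 1" --pt "0.31 -0.34 0.2 -0.12 0 0 1" --pt "0.47 -0.51 0.35 -0.18 0 0 1" --pt "0.62 -0.68 0.515 -0.233 0 0 1" --pt "0.62 -0.68 0.515 -0.233 0 0 1" --pt "0.62 -0.68 0.515 -0.233 0 0 1" --pt "0.62 -0.68 0.515 -0.233 0 0 1" --pt "0.62 -0.68 0.515 -0.233 0 0 1"

```text
time_s: 3.9
tool_pos: [0.5611, -0.1869, 0.1688]
tool_rot: [134.9, -0.1, 11.4]
force: [0.7, 0.5, 0.7]
grip_width: 0.0869
grasp_force: 0.0
```

Run:
```python
from plan import *
st()
show(rackp(*(C1+.002*U1)),ori(RZ,-45))
im=viewer.read_camera("scene");cv2.imwrite("pics/s1.png",cv2.resize(im[60:300,200:500,::-1],None,fx=2.6,fy=2.5))
```

```text
t 3.9 pos [ 0.5611 -0.1869  0.1688] rot [ 1.3494e+02 -7.0000e-02  1.1370e+01] q [  34.2   16.5  -49.9  111.4   60.7   75.4 -120. ] F [0.7 0.5 0.7] w 0.0869 gf 0.0
row [0.005, -0.013, 0.637] [0.001, 0.0, -0.002] minrows 2.6 target [ 0.58  -0.273  0.077]
```

View pics/s1.png

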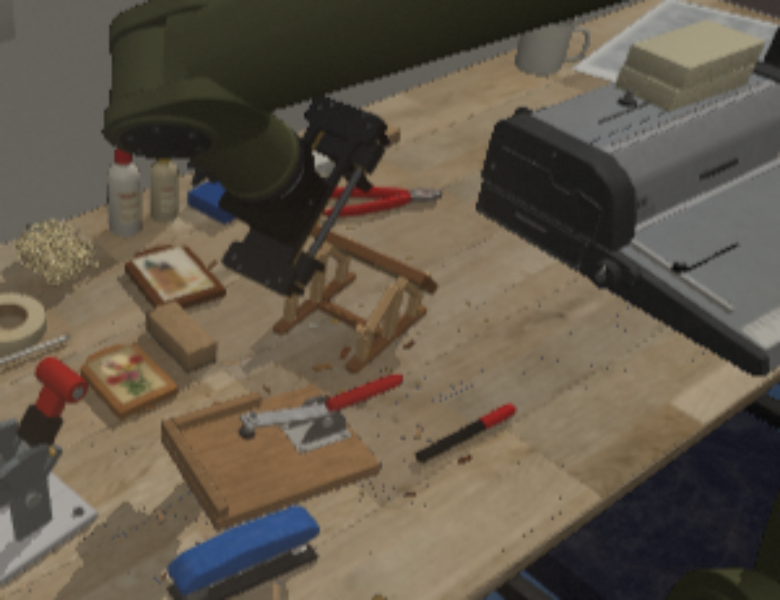

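The gripper is tilted above the ridge, lined up with the plaque, whose top edge runs from about (330,235) to (435,285). Next I insert and grip.

Request:
apply_moves --pt "0.005 -0.013 0.1 0 0 0 0.5" --pt "0.005 -0.013 0.25 0 0 0 0.5" --pt "0.005 -0.013 0.4 0 0 0 0.5" --pt "0.005 -0.013 0.52 0 0 0 0.5" --pt "0.005 -0.013 0.635 0 0 0 0.5" --pt "0.005 -0.013 0.635 0 0 0 0.5" --pt "0.005 -0.013 0.635 0 0 0 0.5"

```text
time_s: 4.65
tool_pos: [0.58, -0.2713, 0.0774]
tool_rot: [135.0, -0.1, 11.5]
force: [-0.3, 0.9, 0.6]
grip_width: 0.0452
grasp_force: 0.0
```

Run:
```python
from plan import *
st()
show(rackp(*(C1+.002*U1)),ori(RZ,-45))
im=viewer.read_camera("scene");cv2.imwrite("pics/s2.png",cv2.resize(im[100:250,260:460,::-1],(800,600)))
```

```text
t 4.65 pos [ 0.58   -0.2713  0.0774] rot [ 1.3495e+02 -9.0000e-02  1.1490e+01] q [  36.4   25.8  -43.2  112.9   72.4   67.4 -124.8] F [-0.3  0.9  0.6] w 0.0452 gf 0.0
row [-0.004, 0.005, 0.009] [0.001, -0.001, -0.001] minrows 0.0 target [ 0.58  -0.273  0.077]
```

View pics/s2.png

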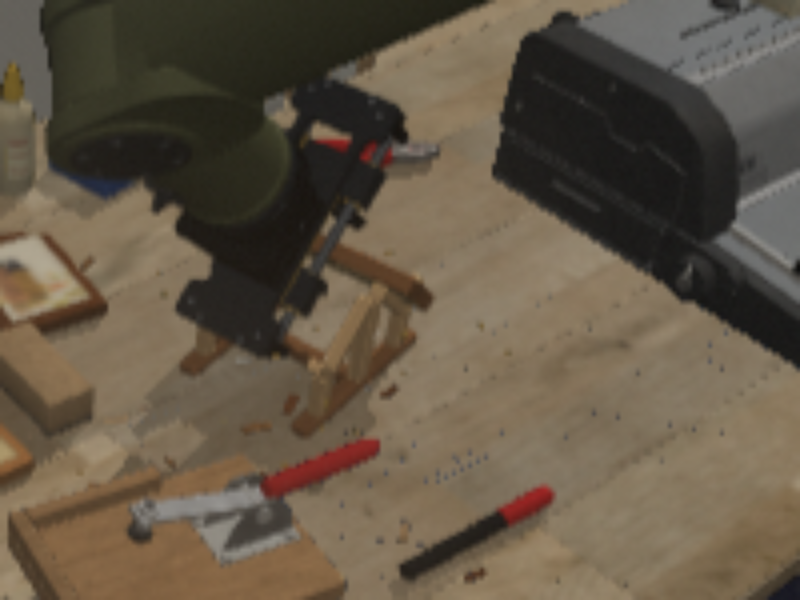

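The fingers straddle the plaque's upper edge at about (345,245). Now I grip it.

Request:
apply_moves --pt "0 0 0 0 0 0 0.3" --pt "0 0 0 0 0 0 0.2" --pt "0 0 0 0 0 0 0.1" --pt "0 0 0 0 0 0 0" --pt "0 0 0 0 0 0 0" --pt "0 0 0 0 0 0 0" --pt "0 0 0 0 0 0 0" --grip_force 25

```text
time_s: 5.4
tool_pos: [0.5805, -0.2712, 0.0772]
tool_rot: [134.9, -0.0, 11.6]
force: [-0.2, -0.6, 5.5]
grip_width: 0.0133
grasp_force: 25.0
```

Run:
```python
from plan import *
st()
```

```text
t 5.4 pos [ 0.5805 -0.2712  0.0772] rot [ 1.3486e+02 -4.0000e-02  1.1580e+01] q [  36.3   26.   -43.2  112.8   72.5   67.5 -124.8] F [-0.2 -0.6  5.5] w 0.0133 gf 25.0
```

Request:
apply_moves --pt "0 0.05 -0.05 0 0 0 0" --pt "0 0.15 -0.15 0 0 0 0" --pt "0 0.3 -0.3 0 0 0 0" --pt "0 0.45 -0.45 0 0 0 0" --pt "0 0.55 -0.55 0 0 0 0" --pt "0 0.55 -0.55 0 0 0 0"

```text
time_s: 6.0
tool_pos: [0.5824, -0.2695, 0.2368]
tool_rot: [134.8, -0.4, 11.7]
force: [-0.1, 0.6, -1.9]
grip_width: 0.0137
grasp_force: 25.0
```

Run:
```python
from plan import *
st()
show(rackp(*(C2+.002*U2+[0,0,.13])),ori(RZ,0))
show(rackp(*(C2+.002*U2+[0,0,.13])),ori(RZ,45))
im=viewer.read_camera("top");m=masks_of("top","plaque_center")
print([(x["conf"],x["location"]) for x in m])
```

```text
t 6.0 pos [ 0.5824 -0.2695  0.2368] rot [134.84  -0.42  11.68] q [  42.4   12.4  -48.3  105.9   58.4   71.5 -106.3] F [-0.1  0.6 -1.9] w 0.0137 gf 25.0
row [-0.018, -0.327, -0.117] [0.525, -0.006, 0.0] minrows 5.3 target [ 0.566 -0.209  0.207]
row [-0.018, -0.327, -0.117] [1.049, -0.005, 0.002] minrows 10.5 target [ 0.566 -0.209  0.207]
[(0.81, [387.9, 189.8])]
```

Request:
apply_moves --pt "0 -0.05 -0.03 0.08 0 0 0" --pt "0 -0.1 -0.05 0.18 0 0 0" --pt "0 -0.16 -0.07 0.28 0 0 0" --pt "-0.01 -0.22 -0.09 0.38 0 0 0" --pt "-0.018 -0.28 -0.117 0.48 0 0 0" --pt "-0.018 -0.327 -0.117 0.58 0 0 0" --pt "-0.018 -0.327 -0.117 0.68 0 0 0" --pt "-0.018 -0.327 -0.117 0.78 0 0 0" --pt "-0.018 -0.327 -0.117 0.88 0 0 0" --pt "-0.018 -0.327 -0.117 0.98 0 0 0" --pt "-0.018 -0.327 -0.117 1.0 0 0 0" --pt "-0.018 -0.327 -0.117 1.0 0 0 0" --pt "-0.018 -0.327 -0.117 1.0 0 0 0" --pt "-0.018 -0.327 -0.117 1.0 0 0 0"

```text
time_s: 7.5
tool_pos: [0.5643, -0.207, 0.2035]
tool_rot: [-139.2, -0.1, 11.8]
force: [-0.3, -0.9, -1.4]
grip_width: 0.0138
grasp_force: 25.0
```

Run:
```python
from plan import *
st()
show(rackp(*(C2+.002*U2+.006*U2+.004*N2)),ori(RZ,45))
im=viewer.read_camera("scene");cv2.imwrite("pics/s3.png",cv2.resize(im[60:240,250:490,::-1],(800,600)))
```

```text
t 7.5 pos [ 0.5643 -0.207   0.2035] rot [-1.392e+02 -1.100e-01  1.185e+01] q [ 63.9  44.5 -51.1  71.1  -2.4  98.8 -62.2] F [-0.3 -0.9 -1.4] w 0.0138 gf 25.0
row [0.007, 0.404, 0.441] [0.049, 0.002, 0.004] minrows 2.4 target [ 0.567 -0.21   0.084]
```

View pics/s3.png

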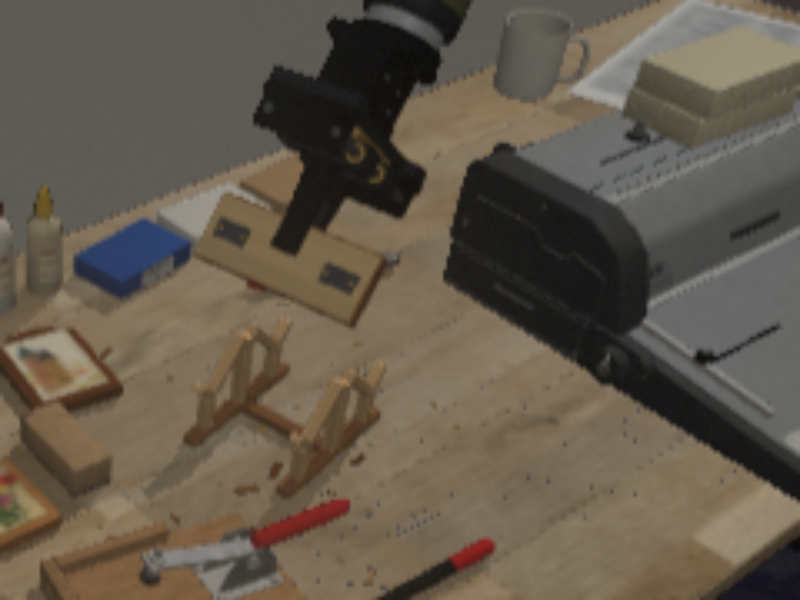

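The picture shows the plaque held with its back (two dark hangers) towards +y, centred above the free slope. Next I lower it to just short of the slope and ledge.

Request:
apply_moves --pt "0 0.08 0.08 0.049 0 0 0" --pt "0.007 0.2 0.2 0.049 0.002 0.004 0" --pt "0.007 0.3 0.32 0.049 0.002 0.004 0" --pt "0.007 0.38 0.41 0.049 0.002 0.004 0" --pt "0.007 0.404 0.441 0.049 0.002 0.004 0" --pt "0.007 0.404 0.441 0.049 0.002 0.004 0" --pt "0.007 0.404 0.441 0.049 0.002 0.004 0"

```text
time_s: 8.25
tool_pos: [0.5668, -0.2122, 0.0835]
tool_rot: [-134.9, -0.0, 11.3]
force: [1.2, -0.1, -1.0]
grip_width: 0.0137
grasp_force: 25.0
```

Run:
```python
from plan import *
st()
show(rackp(*(C2+.002*U2+.000*U2+.001*N2)),ori(RZ,45))
viewer.read_camera("top");m=masks_of("top","plaque_center")
for x in m[:2]: print(x["conf"],x["location"],x["pixels"].sum(),cv2.minAreaRect(np.argwhere(x["pixels"])[:,::-1].astype(np.int32)))
P=R.from_euler('x',-45,degrees=True).apply(box(.15,.058,.014))+C2+.006*U2+.004*N2
print(cv2.minAreaRect(proj("top",rk+RZ.apply(P)).astype(np.float32)), proj("top",rackp(*(C2+.006*U2+.011*N2))))
```

```text
t 8.25 pos [ 0.5668 -0.2122  0.0835] rot [-134.91   -0.     11.26] q [ 63.4  53.6 -48.1  73.2  -0.2  92.4 -58.2] F [ 1.2 -0.1 -1. ] w 0.0137 gf 25.0
row [0.002, 0.006, 0.036] [-0.001, -0.002, -0.002] minrows 0.1 target [ 0.566 -0.208  0.078]
0.59 [342.7, 187.0] 1109 ((343.46649169921875, 186.34507751464844), (58.671268463134766, 22.21636199951172), 77.79953002929688)
((341.98431396484375, 186.0442657470703), (58.91460418701172, 22.541526794433594), 77.83786010742188) [[340.52912889 186.30832637]]
```

Request:
apply_moves --pt "0.002 0.006 0.01 0 0 0 0" --pt "0.002 0.006 0.02 0 0 0 0" --pt "0.002 0.006 0.03 0 0 0 0" --pt "0.002 0.006 0.036 0 0 0 0" --pt "0.002 0.006 0.036 0 0 0 0"

```text
time_s: 8.85
tool_pos: [0.566, -0.2071, 0.0774]
tool_rot: [-134.7, 0.0, 11.3]
force: [1.0, 1.8, 6.1]
grip_width: 0.0136
grasp_force: 25.0
```

Request:
apply_moves --pt "0 0 0 0 0 0 0.2" --pt "0 0 0 0 0 0 0.3" --pt "0 0 0 0 0 0 0.4" --pt "0 0 0 0 0 0 0.45" --pt "0 0 -0.1 0 0 0 0.45" --pt "0 0 -0.3 0 0 0 0.45" --pt "0 0 -0.5 0 0 0 0.6" --pt "0 0 -0.7 0 0 0 1" --pt "0 0 -0.9 0 0 0 1" --pt "0 0 -0.9 0 0 0 1"

```text
time_s: 9.85
tool_pos: [0.5918, -0.3379, 0.2059]
tool_rot: [-135.1, -0.1, 10.9]
force: [-0.6, -0.3, -0.2]
grip_width: 0.0638
grasp_force: 0.0
```

Run:
```python
from plan import *
st()
viewer.read_camera("top");m=masks_of("top","plaque_center")
for x in m[:2]: print(x["conf"],x["location"],x["pixels"].sum(),cv2.minAreaRect(np.argwhere(x["pixels"])[:,::-1].astype(np.int32)))
P=R.from_euler('x',-45,degrees=True).apply(box(.15,.058,.014))+C2
print(cv2.minAreaRect(proj("top",rk+RZ.apply(P)).astype(np.float32)))
print(fit(P,{"top":m[0]["pixels"]},[rk[0],rk[1],11.5]))
im=viewer.read_camera("scene");cv2.imwrite("pics/s4.png",cv2.resize(im[60:240,250:490,::-1],(800,600)))
show(rackp(*(C2-.013*N2+.13*N2+[0,.0,.08])),ori(RZ,-45))
```

```text
t 9.85 pos [ 0.5918 -0.3379  0.2059] rot [-135.13   -0.15   10.86] q [ 59.   57.9 -46.4  45.7   0.7 113.9 -58.6] F [-0.6 -0.3 -0.2] w 0.0638 gf 0.0
0.81 [342.4, 185.2] 1255 ((341.0157775878906, 186.95896911621094), (58.02438735961914, 22.292682647705078), 77.31961822509766)
((340.8048400878906, 186.40113830566406), (58.51150894165039, 22.355255126953125), 77.85523223876953)
(array([ 0.57290521, -0.24101301, 12.658657  ]), np.float64(0.04366623432771288))
row [0.001, -0.87, 0.618] [-1.05, 0.002, -0.003] minrows 10.5 target [ 0.55  -0.126  0.238]
```

View pics/s4.png

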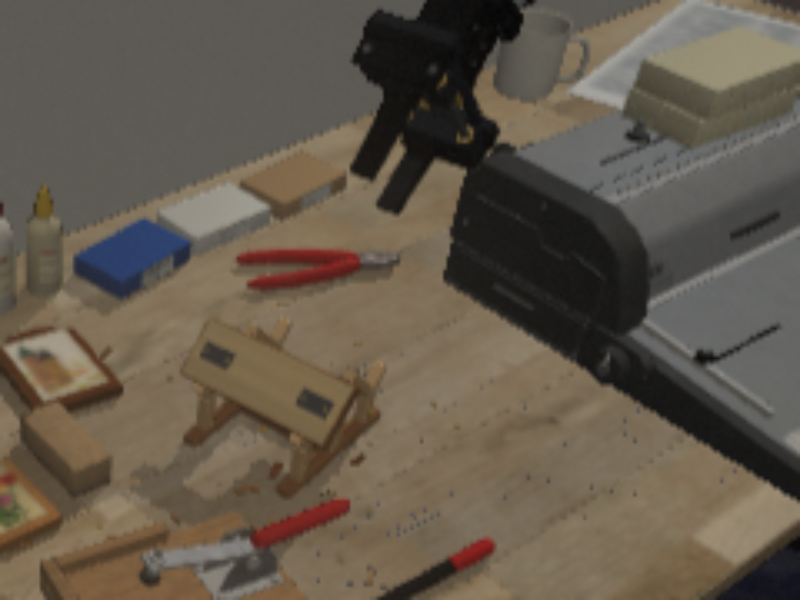

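The picture shows the plaque seated on the +y slope with its back outwards, running from about (180,375) to (330,440). I now swing the tool over to that side.

Request:
apply_moves --pt "0 -0.15 -0.05 -0.09 0 0 1" --pt "0 -0.25 0 -0.18 0 0 1" --pt "0 -0.35 0.08 -0.27 0 0 1" --pt "0 -0.45 0.15 -0.36 0 0 1" --pt "0 -0.55 0.22 -0.45 0 0 1" --pt "0 -0.65 0.3 -0.54 0 0 1" --pt "0 -0.75 0.4 -0.63 0 0 1" --pt "0 -0.82 0.5 -0.72 0 0 1" --pt "0 -0.87 0.6 -0.81 0 0 1" --pt "0 -0.87 0.618 -0.9 0 0 1" --pt "0 -0.87 0.618 -0.99 0 0 1" --pt "0 -0.87 0.618 -1.0 0 0 1" --pt "0 -0.87 0.618 -1.0 0 0 1" --pt "0 -0.87 0.618 -1.0 0 0 1" --pt "0 -0.87 0.618 -1.0 0 0 1"

```text
time_s: 11.5
tool_pos: [0.5495, -0.129, 0.2395]
tool_rot: [139.3, 0.1, 11.0]
force: [-1.0, -0.1, 0.8]
grip_width: 0.0869
grasp_force: 0.0
```

Run:
```python
from plan import *
st()
show(rackp(*(C2+.06*N2)),ori(RZ,-45))
```

```text
t 11.5 pos [ 0.5495 -0.129   0.2395] rot [1.3932e+02 7.0000e-02 1.1020e+01] q [  35.5   10.1  -54.5  106.    49.3   80.5 -112.2] F [-1.  -0.1  0.8] w 0.0869 gf 0.0
row [0.006, -0.254, 0.584] [-0.05, 0.004, -0.004] minrows 2.5 target [ 0.558 -0.166  0.118]
```

Request:
apply_moves --pt "0 -0.06 0.12 -0.05 0.004 -0.004 1" --pt "0.003 -0.15 0.3 -0.05 0.004 -0.004 1" --pt "0.006 -0.22 0.48 -0.05 0.004 -0.004 1" --pt "0.006 -0.254 0.584 -0.05 0.004 -0.004 1" --pt "0.006 -0.254 0.584 -0.05 0.004 -0.004 1" --pt "0.006 -0.254 0.584 -0.05 0.004 -0.004 1"

```text
time_s: 12.1
tool_pos: [0.5581, -0.1647, 0.1181]
tool_rot: [135.0, 0.1, 11.6]
force: [0.0, 1.6, 0.7]
grip_width: 0.0873
grasp_force: 0.0
```

Run:
```python
from plan import *
st()
show(rackp(*(C2-.014*N2)),ori(RZ,-45))
```

```text
t 12.1 pos [ 0.5581 -0.1647  0.1181] rot [1.3499e+02 6.0000e-02 1.1600e+01] q [  30.9   21.9  -49.9  113.4   64.6   76.1 -127.5] F [0.  1.6 0.7] w 0.0873 gf 0.0
row [-0.003, 0.002, 0.374] [0.0, -0.0, 0.001] minrows 1.5 target [ 0.568 -0.217  0.066]
```

Request:
apply_moves --pt "0 0 0.1 0 0 0 1" --pt "-0.003 0.002 0.2 0 0 0 1" --pt "-0.003 0.002 0.3 0 0 0 1" --pt "-0.003 0.002 0.37 0 0 0 1" --pt "-0.003 0.002 0.37 0 0 0 1" --pt "-0.003 0.002 0.37 0 0 0 1"

```text
time_s: 12.7
tool_pos: [0.5686, -0.215, 0.0666]
tool_rot: [135.0, 0.0, 11.7]
force: [0.8, 0.2, -0.4]
grip_width: 0.0874
grasp_force: 0.0
```

Request:
apply_moves --pt "0 0 0 0 0 0 0.8" --pt "0 0 0 0 0 0 0.7" --pt "0 0 0 0 0 0 0.6" --pt "0 0 0 0 0 0 0.5" --pt "0 0 0 0 0 0 0.5" --pt "0 0 0 0 0 0 0.5" --grip_force 25

```text
time_s: 13.3
tool_pos: [0.5681, -0.2152, 0.0656]
tool_rot: [135.0, 0.1, 11.8]
force: [-0.1, 0.9, 1.4]
grip_width: 0.0576
grasp_force: 25.0
```

Run:
```python
from plan import *
st()
```

```text
t 13.3 pos [ 0.5681 -0.2152  0.0656] rot [1.3496e+02 9.0000e-02 1.1750e+01] q [  32.5   26.8  -45.7  114.6   71.4   71.2 -129.9] F [-0.1  0.9  1.4] w 0.0576 gf 25.0
```

Request:
apply_moves --pt "0 0 -0.05 0 0 0 0.5" --pt "0 0 -0.15 0 0 0 0.5" --pt "0 0 -0.3 0 0 0 0.5" --pt "0 0.1 -0.45 0.05 0 0 0.5" --pt "0 0.25 -0.6 0.14 0 0 0.5" --pt "0 0.4 -0.75 0.23 0 0 0.5" --pt "0 0.5 -0.85 0.32 0 0 0.5" --pt "0 0.55 -0.9 0.41 0 0 0.5" --pt "0 0.55 -0.9 0.5 0 0 0.5" --pt "0 0.55 -0.9 0.524 0 0 0.5" --pt "0 0.55 -0.9 0.524 0 0 0.5" --pt "0 0.55 -0.9 0.524 0 0 0.5"

```text
time_s: 14.5
tool_pos: [0.5576, -0.1643, 0.2694]
tool_rot: [-180.0, 0.2, 11.9]
force: [0.5, 1.2, -2.1]
grip_width: 0.0579
grasp_force: 25.0
```

Run:
```python
from plan import *
st()
show([.55,.06,.29],ori(R.from_euler('z',50,degrees=True),0))
show(bedp(0,0,.25),ori(BZ,0))
```

```text
t 14.5 pos [ 0.5576 -0.1643  0.2694] rot [-180.      0.2    11.92] q [ 59.8  16.  -55.5  87.5  13.3  83.6 -74.2] F [ 0.5  1.2 -2.1] w 0.0579 gf 25.0
row [0.194, -1.105, -0.104] [-0.001, 0.002, -0.443] minrows 4.5 target [0.55 0.06 0.29]
row [0.327, -2.651, -0.034] [-0.002, 0.002, -0.99] minrows 10.7 target [0.512 0.368 0.276]
```

Request:
apply_moves --pt "0.03 -0.15 -0.03 0 0 -0.06 0.5" --pt "0.06 -0.35 -0.06 0 0 -0.14 0.5" --pt "0.1 -0.55 -0.1 0 0 -0.22 0.5" --pt "0.14 -0.75 -0.12 0 0 -0.3 0.5" --pt "0.18 -0.95 -0.12 0 0 -0.38 0.5" --pt "0.2 -1 -0.12 0 0 -0.46 0.5" --pt "0.2 -1 -0.12 0 0 -0.54 0.5" --pt "0.2 -1 -0.12 0 0 -0.54 0.5" --pt "0.2 -1 -0.12 0 0 -0.54 0.5"

```text
time_s: 15.4
tool_pos: [0.5559, 0.0387, 0.294]
tool_rot: [-180.0, 0.2, 58.1]
force: [-0.8, -0.7, -2.8]
grip_width: 0.058
grasp_force: 25.0
```

Run:
```python
from plan import *
st()
show([.53,.21,.29],ori(BZ,0))
```

```text
t 15.4 pos [0.5559 0.0387 0.294 ] rot [-1.7996e+02  1.6000e-01  5.8150e+01] q [ 51.1  15.5 -68.7  88.3  14.5  86.2 -49.7] F [-0.8 -0.7 -2.8] w 0.058 gf 25.0
row [0.659, -0.562, 0.019] [-0.001, 0.002, -0.452] minrows 4.5 target [0.53 0.21 0.29]
```

Request:
apply_moves --pt "0.12 -0.1 0.01 0 0 -0.08 0.5" --pt "0.25 -0.21 0.01 0 0 -0.16 0.5" --pt "0.37 -0.32 0.02 0 0 -0.24 0.5" --pt "0.37 -0.32 0.02 0 0 -0.24 0.5" --pt "0.37 -0.32 0.02 0 0 -0.24 0.5"

```text
time_s: 15.9
tool_pos: [0.5409, 0.1346, 0.2902]
tool_rot: [-179.9, 0.1, 78.8]
force: [1.1, -0.1, -2.2]
grip_width: 0.0575
grasp_force: 25.0
```

Run:
```python
from plan import *
st()
show([.53,.21,.29],ori(BZ,0))
```

```text
t 15.9 pos [0.5409 0.1346 0.2902] rot [-1.7994e+02  1.1000e-01  7.8760e+01] q [ 43.9  17.8 -73.3  88.6  17.1  86.4 -41. ] F [ 1.1 -0.1 -2.2] w 0.0575 gf 25.0
row [0.359, -0.127, 0.001] [-0.001, 0.001, -0.212] minrows 2.1 target [0.53 0.21 0.29]
```

Request:
apply_moves --pt "0.12 -0.04 0 0 0 -0.07 0.5" --pt "0.24 -0.08 0 0 0 -0.14 0.5" --pt "0.36 -0.127 0 0 0 -0.212 0.5" --pt "0.36 -0.127 0 0 0 -0.212 0.5" --pt "0.36 -0.127 0 0 0 -0.212 0.5"

```text
time_s: 16.4
tool_pos: [0.5309, 0.2083, 0.2901]
tool_rot: [-179.9, 0.1, 96.8]
force: [1.2, -1.2, -1.3]
grip_width: 0.0578
grasp_force: 25.0
```

Run:
```python
from plan import *
st()
show(bedp(0,0,.22),ori(BZ,0))
```

```text
t 16.4 pos [0.5309 0.2083 0.2901] rot [-1.799e+02  9.000e-02  9.681e+01] q [ 34.9  21.3 -74.7  86.8  20.6  87.6 -32.8] F [ 1.2 -1.2 -1.3] w 0.0578 gf 25.0
row [0.804, 0.001, 0.219] [-0.001, 0.001, -0.002] minrows 3.3 target [0.512 0.368 0.246]
```

Request:
apply_moves --pt "0.15 0 0 0 0 0 0.5" --pt "0.3 0 0 0 0 0 0.5" --pt "0.45 0 0 0 0 0 0.5" --pt "0.6 0 0 0 0 0 0.5" --pt "0.72 0 0.1 0 0 0 0.5" --pt "0.804 0 0.219 0 0 0 0.5" --pt "0.804 0 0.219 0 0 0 0.5" --pt "0.804 0 0.219 0 0 0 0.5"

```text
time_s: 17.2
tool_pos: [0.5122, 0.3669, 0.2462]
tool_rot: [-179.9, 0.1, 96.8]
force: [0.2, -0.0, -1.9]
grip_width: 0.0575
grasp_force: 25.0
```

Run:
```python
from plan import *
st()
show(bedp(0,0,.035),ori(BZ,0))
o=env.get_obs();p=o["tool_pos"];y=o["tool_rot"][2]
L=box(.15,.058,.014)+[0,0,.014]   # plaque relative TCP (z up, tips 7 below front)
im={}
for c in("top","scene"):
    im[c]=viewer.read_camera(c)
    for x in masks_of(c,"plaque_center")[:1]:
        print(c,x["conf"],x["location"],x["pixels"].sum());
        print(fit(L,{c:x["pixels"]},[p[0],p[1],y],p[2]))
g=[cv2.resize(im["top"][120:260,60:240,::-1],(400,300)),cv2.resize(im["scene"][120:360,90:390,::-1],(400,300))]
cv2.imwrite("pics/s5.png",np.hstack(g))
```

```text
t 17.2 pos [0.5122 0.3669 0.2462] rot [-1.7988e+02  1.2000e-01  9.6790e+01] q [ 10.2  30.  -68.3  82.4  27.7  86.3 -50.4] F [ 0.2 -0.  -1.9] w 0.0575 gf 25.0
row [0.008, 0.002, 0.926] [-0.001, 0.001, -0.002] minrows 3.7 target [0.512 0.368 0.061]
top 0.97 [111.3, 195.6] 1061
(array([ 0.51439969,  0.34071401, 95.18381207]), np.float64(0.5112226816302421))
scene 0.65 [104.3, 239.4] 913
(array([ 0.51596326,  0.36866315, 98.0201863 ]), np.float64(0.6296098885758522))
```

View pics/s5.png

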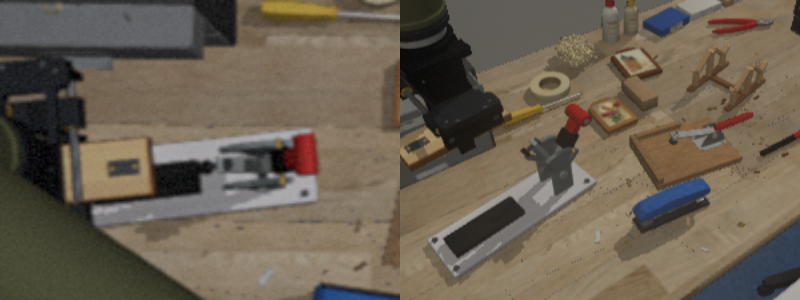

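The top crop shows the plaque over the bed, its visible end at about (155,170), with the lever clear. The gripper hides the other end. I lower it to hover just above the rubber and look again.

Request:
apply_moves --pt "0 0 0.2 0 0 0 0.5" --pt "0 0 0.4 0 0 0 0.5" --pt "0.005 0 0.6 0 0 0 0.5" --pt "0.008 0 0.8 0 0 0 0.5" --pt "0.008 0 0.95 0 0 0 0.5" --pt "0.008 0 1 0 0 0 0.5" --pt "0.008 0 1 0 0 0 0.5" --pt "0.008 0 1 0 0 0 0.5"

```text
time_s: 18.2
tool_pos: [0.5115, 0.3713, 0.0486]
tool_rot: [180.0, -0.1, 96.9]
force: [-0.1, 0.6, -1.3]
grip_width: 0.0579
grasp_force: 25.0
```

Run:
```python
from plan import *
st()
o=env.get_obs();p=o["tool_pos"];y=o["tool_rot"][2]
L=box(.15,.058,.014)+[0,0,.014]
G=[]
for c,(a,b) in {"top":(120,200),"scene":(160,290)}.items():
    im=viewer.read_camera(c)
    S=4;ov=cv2.resize(im[...,::-1],None,fx=S,fy=S,interpolation=cv2.INTER_CUBIC)
    q=lambda P:np.round((proj(c,P)+.5)*S-.5).astype(np.int32)
    P=R.from_euler('z',y,degrees=True).apply(L)+p
    cv2.polylines(ov,[cv2.convexHull(q(P))],True,(0,255,255),1)
    B=bd+BZ.apply(rect(.13,.044)[[0,1,3,2]]);cv2.polylines(ov,[q(B)],True,(0,255,0),1)
    B=bd+BZ.apply(np.array([[-.145,-.048,0],[-.145,.048,0],[.145,.048,0],[.145,-.048,0]])+[-.055,0,-.014]);cv2.polylines(ov,[q(B)],True,(255,255,0),1)
    G.append(ov[4*b-300:4*b+300,4*a-200:4*a+200])
cv2.imwrite("pics/s6.png",np.hstack(G))
```

```text
t 18.2 pos [0.5115 0.3713 0.0486] rot [ 1.7996e+02 -8.0000e-02  9.6950e+01] q [  6.5  39.  -61.1  95.   36.3  68.2 -56.4] F [-0.1  0.6 -1.3] w 0.0579 gf 25.0
```

View pics/s6.png

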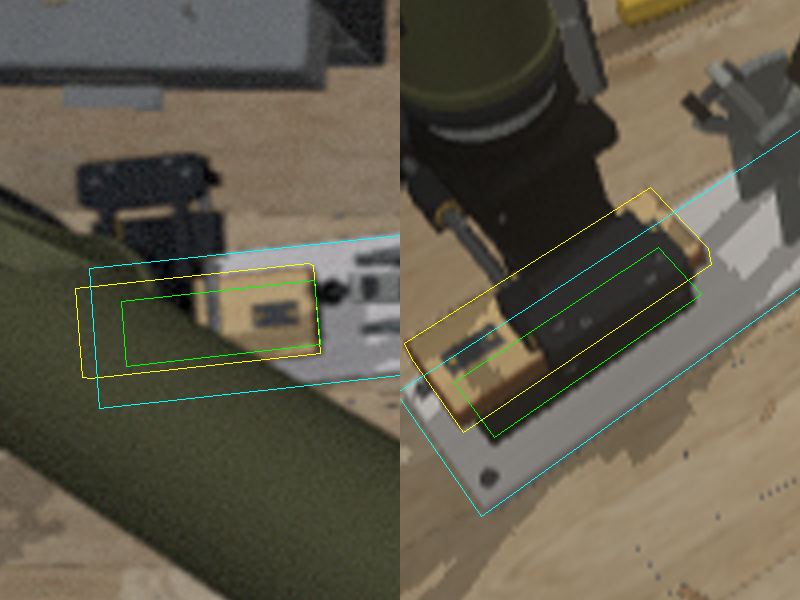

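Near the bed, the outlines show the plaque about 2–3 mm towards the robot and about 2 mm off along the bed: the top-view end is at (320,355) against the rubber edge at (317,345). I correct for that and lower it gently.

Request:
apply_moves --pt "-0.013 0.011 0.03 0 0 0 0.5" --pt "-0.013 0.011 0.06 0 0 0 0.5" --pt "-0.013 0.011 0.09 0 0 0 0.5" --pt "-0.013 0.011 0.123 0 0 0 0.5" --pt "-0.013 0.011 0.123 0 0 0 0.5" --pt "-0.013 0.011 0.123 0 0 0 0.5"

```text
time_s: 18.9
tool_pos: [0.5125, 0.3683, 0.0216]
tool_rot: [-179.9, 0.0, 97.0]
force: [-0.1, -0.6, -2.5]
grip_width: 0.0578
grasp_force: 25.0
```

Run:
```python
from plan import *
st()
o=env.get_obs();p=o["tool_pos"]
# pale plywood pixels fitted near ends, per camera: best offset of box outline by edge gradient
from scipy.ndimage import map_coordinates
for c in("top","scene"):
    im=cv2.GaussianBlur(viewer.read_camera(c),(0,0),.7).astype(float)
    hsv=cv2.cvtColor(im.astype(np.uint8),cv2.COLOR_RGB2HSV)
    M=masks_of(c,"plaque_center")
    print(c,[(m["conf"],m["location"],m["pixels"].sum()) for m in M[:2]])
    if M:
        m=M[0]["pixels"]
        # outline contact: extreme points of the mask along bed axes on the top face plane
        vu=np.argwhere(m)[:,::-1];W=np.array([ray(c,a,.026+.014) for a in vu])
        l=BZ.inv().apply(W-[bd[0],bd[1],.04]);print("x",np.percentile(l[:,0],[.5,99.5]).round(4),"y",np.percentile(l[:,1],[.5,99.5]).round(4))
```

```text
t 18.9 pos [0.5125 0.3683 0.0216] rot [-1.7987e+02  1.0000e-02  9.7010e+01] q [  5.9  40.6 -59.6  96.   37.8  66.1 -57. ] F [-0.1 -0.6 -2.5] w 0.0578 gf 25.0
top [(0.77, [143.5, 200.8], np.int64(405)), (0.6, [173.7, 198.5], np.int64(1893))]
x [-0.0783 -0.0036] y [-0.0261  0.0287]
scene [(0.9, [134.3, 309.2], np.int64(733))]
x [-0.0735  0.0762] y [-0.03    0.0336]
```

Request:
apply_moves --pt "0.003 0.003 0.005 0 0 0 0.5" --pt "0.003 0.003 0.01 0 0 0 0.5" --pt "0.003 0.003 0.015 0 0 0 0.5" --pt "0.003 0.003 0.015 0 0 0 0.5"

```text
time_s: 19.5
tool_pos: [0.5133, 0.369, 0.0191]
tool_rot: [-179.9, 0.0, 97.0]
force: [-0.2, 0.1, 0.1]
grip_width: 0.0577
grasp_force: 25.0
```

Request:
apply_moves --pt "0 0 0.005 0 0 0 0.5" --pt "0 0 0.005 0 0 0 0.5" --pt "0 0 0.005 0 0 0 0.5"

```text
time_s: 19.8
tool_pos: [0.5134, 0.3689, 0.0191]
tool_rot: [-179.9, 0.0, 97.0]
force: [-3.1, -2.6, 5.0]
grip_width: 0.0576
grasp_force: 25.0
```

Contact. I release and retreat upward.

Request:
apply_moves --pt "0 0 0 0 0 0 0.7" --pt "0 0 0 0 0 0 0.75" --pt "0 0 0 0 0 0 0.8" --pt "0 0 0 0 0 0 0.85" --pt "0 0 0 0 0 0 0.85" --pt "0 0 -0.1 0 0 0 0.85" --pt "0 0 -0.25 0 0 0 0.85" --pt "0 0 -0.5 0 0 0 1" --pt "0 0 -0.75 0 0 0 1" --pt "0 0 -1 0 0 0 1" --pt "0 0 -1 0 0 0 1"

```text
time_s: 20.9
tool_pos: [0.5153, 0.3729, 0.2274]
tool_rot: [179.5, -0.4, 97.0]
force: [-0.3, -0.0, 0.5]
grip_width: 0.0863
grasp_force: 0.0
```

Run:
```python
from plan import *
st()
gr=bedp(-.148-.112*np.sin(.6),0,.034+.112*np.cos(.6));print(gr)
show(gr+[0,0,.09],ori(BZ,0))
```

```text
t 20.9 pos [0.5153 0.3729 0.2274] rot [179.46  -0.4   97.03] q [ 10.   30.7 -67.9  83.9  28.5  83.7 -50.8] F [-0.3 -0.   0.5] w 0.0863 gf 0.0
[0.53774367 0.15833459 0.15243759]
row [-1.078, -0.019, -0.083] [0.006, -0.005, 0.0] minrows 4.3 target [0.538 0.158 0.242]
```

Request:
apply_moves --pt "-0.2 0 -0.05 0 0 0 1" --pt "-0.4 -0.01 -0.083 0 0 0 1" --pt "-0.6 -0.019 -0.083 0 0 0 1" --pt "-0.8 -0.019 -0.083 0 0 0 1" --pt "-1 -0.019 -0.083 0.006 -0.005 0 1" --pt "-1 -0.019 -0.083 0.006 -0.005 0 1" --pt "-1 -0.019 -0.083 0.006 -0.005 0 1"

```text
time_s: 21.6
tool_pos: [0.5345, 0.1692, 0.2352]
tool_rot: [-179.4, 0.4, 96.9]
force: [-0.6, 0.7, -0.2]
grip_width: 0.087
grasp_force: 0.0
```

Run:
```python
from plan import *
st()
from scipy.optimize import least_squares
r=least_squares(lambda P:np.r_[proj("top",P)[0]-[190.6,192.4],proj("scene",P)[0]-[216.9,219.5]],[.54,.16,.15]);print("grip tri",r.x,r.fun)
L=box(.15,.058,.014)+[0,0,.007]
for c in("top","scene"):
    viewer.read_camera(c)
    for m in masks_of(c,"plaque_center")[:1]:
        print(c,m["conf"],m["location"],m["pixels"].sum(),fit(L,{c:m["pixels"]},[.512,.368,97],.026))
gr=bedp(-.148-.112*np.sin(.6),0,.034+.112*np.cos(.6))
show(gr+[0,0,-.015],ori(BZ,0))
```

```text
t 21.6 pos [0.5345 0.1692 0.2352] rot [-179.42    0.44   96.85] q [ 39.2  21.9 -73.8  92.7  21.3  82.2 -29.8] F [-0.6  0.7 -0.2] w 0.087 gf 0.0
grip tri [0.54161519 0.17793498 0.13760652] [-0.62887699 -0.47146396  0.73282193  0.08126596]
top 0.87 [109.7, 205.9] 554 (array([ 0.50847114,  0.36910534, 92.99843273]), np.float64(0.5766193498377017))
scene 0.76 [151.9, 301.2] 1755 (array([ 0.51367556,  0.3693627 , 97.11130709]), np.float64(0.05921517199636839))
row [-0.067, 0.017, 0.488] [-0.007, 0.005, 0.002] minrows 2.0 target [0.538 0.158 0.137]
```

Request:
apply_moves --pt "-0.067 0.02 0.1 -0.007 0.005 0 1" --pt "-0.067 0.02 0.25 -0.007 0.005 0 1" --pt "-0.067 0.02 0.4 -0.007 0.005 0 1" --pt "-0.067 0.02 0.503 -0.007 0.005 0 1" --pt "-0.067 0.02 0.503 -0.007 0.005 0 1" --pt "-0.067 0.02 0.503 -0.007 0.005 0 1"

```text
time_s: 22.4
tool_pos: [0.5387, 0.1578, 0.1347]
tool_rot: [180.0, -0.0, 97.1]
force: [-0.4, 0.3, 0.1]
grip_width: 0.0868
grasp_force: 0.0
```

Run:
```python
from plan import *
st()
gr=bedp(-.148-.112*np.sin(.6),0,.034+.112*np.cos(.6))
show(gr+[0,0,-.018],ori(BZ,0))
for c in("top","scene"):
    im=viewer.read_camera(c);h=cv2.cvtColor(im,cv2.COLOR_RGB2HSV)
    w=((h[...,0]<8)|(h[...,0]>172))&(h[...,1]>150)&(h[...,2]>70);q=proj(c,gr)[0]
    vu=np.argwhere(w)[:,::-1];vu=vu[np.linalg.norm(vu-q,axis=1)<25]
    print(c,q.round(1),len(vu),vu.min(0) if len(vu) else 0,vu.max(0) if len(vu) else 0)
im=viewer.read_camera("scene");cv2.imwrite("pics/s7.png",cv2.resize(im[150:330,110:350,::-1],(800,600)))
```

```text
t 22.4 pos [0.5387 0.1578 0.1347] rot [ 1.800e+02 -4.000e-02  9.712e+01] q [ 37.8  26.3 -70.  100.6  25.9  71.7 -31.7] F [-0.4  0.3  0.1] w 0.0868 gf 0.0
row [0.003, -0.004, 0.001] [0.0, -0.0, 0.001] minrows 0.0 target [0.538 0.158 0.134]
top [197.3 193.1] 0 0 0
scene [225.4 212.3] 219 [214 203] [228 226]
```

View pics/s7.png

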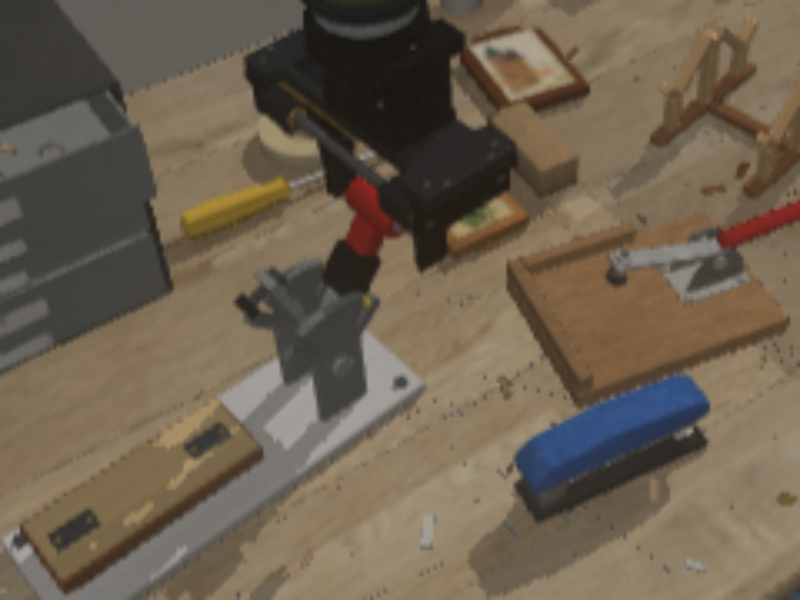

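The picture shows the plaque lying back up and square on the bed, from (60,545) to (220,440). The T-grip at (375,208) is between the fingertips at (338,190) and (430,262). Now I grip the T.

Request:
apply_moves --pt "0.01 0 0 0 0 0 0.8" --pt "0.01 0 0 0 0 0 0.7" --pt "0.01 0 0 0 0 0 0.6" --pt "0.01 0 0 0 0 0 0.5" --pt "0.01 0 0 0 0 0 0.4" --pt "0.01 0 0 0 0 0 0.4" --pt "0.01 0 0 0 0 0 0.4" --grip_force 35

```text
time_s: 23.25
tool_pos: [0.5419, 0.1591, 0.1347]
tool_rot: [179.6, -0.1, 97.0]
force: [9.3, 3.2, -5.0]
grip_width: 0.0458
grasp_force: 35.0
```

Run:
```python
from plan import *
st()
```

```text
t 23.25 pos [0.5419 0.1591 0.1347] rot [ 1.7958e+02 -1.2000e-01  9.6990e+01] q [ 37.6  26.3 -69.9 100.5  26.1  71.3 -31.9] F [ 9.3  3.2 -5. ] w 0.0458 gf 35.0
```

Request:
apply_moves --pt "-0.01 0.015 -0.015 0 0 0 0.4" --pt "-0.02 0.017 -0.03 0 0 0 0.4" --pt "-0.03 0.017 -0.045 0 0 0 0.4" --pt "-0.04 0.017 -0.058 0 0 0 0.4" --pt "-0.04 0.017 -0.058 0 0 0 0.4" --pt "-0.04 0.017 -0.058 0 0 0 0.4"

```text
time_s: 23.85
tool_pos: [0.5432, 0.1518, 0.1456]
tool_rot: [179.9, -0.1, 97.0]
force: [3.1, 4.5, -7.2]
grip_width: 0.0458
grasp_force: 35.0
```

Run:
```python
from plan import *
st();o=env.get_obs()
print(BZ.inv().apply(o["tool_pos"]-bd),BZ.inv().apply(o["force"]))
```

```text
t 23.85 pos [0.5432 0.1518 0.1456] rot [ 1.7992e+02 -1.0000e-01  9.7050e+01] q [ 38.7  25.9 -70.3  99.6  25.5  72.7 -30.6] F [ 3.1  4.5 -7.2] w 0.0458 gf 35.0
[-0.21843331 -0.00465032  0.11955992] [ 4.07796895 -3.59362653 -7.20746755]
```

Request:
apply_moves --pt "0.04 0.003 -0.025 0 0 0 0.4" --pt "0.082 0.005 -0.047 0 0 0 0.4" --pt "0.125 0.005 -0.066 0 0 0 0.4" --pt "0.17 0.005 -0.082 0 0 0 0.4" --pt "0.215 0.005 -0.094 0 0 0 0.4" --pt "0.262 0.005 -0.103 0 0 0 0.4" --pt "0.31 0.005 -0.108 0 0 0 0.4" --pt "0.356 0.005 -0.11 0 0 0 0.4" --pt "0.356 0.005 -0.11 0 0 0 0.4"

```text
time_s: 24.75
tool_pos: [0.5342, 0.2231, 0.1676]
tool_rot: [-179.9, -0.0, 97.1]
force: [-1.9, -1.4, -8.2]
grip_width: 0.0457
grasp_force: 35.0
```

Run:
```python
from plan import *
st();o=env.get_obs()
print(BZ.inv().apply(o["tool_pos"]-bd),BZ.inv().apply(o["force"]))
```

```text
t 24.75 pos [0.5342 0.2231 0.1676] rot [-1.7992e+02 -1.0000e-02  9.7110e+01] q [ 29.8  26.7 -69.8  96.   25.7  75.7 -37.4] F [-1.9 -1.4 -8.2] w 0.0457 gf 35.0
[-0.14650121 -0.00435649  0.14157491] [-1.18823779  2.06294517 -8.2102233 ]
```

Request:
apply_moves --pt "0.047 0 0.002 0 0 0 0.4" --pt "0.094 0 0.007 0 0 0 0.4" --pt "0.14 0 0.016 0 0 0 0.4" --pt "0.186 0 0.028 0 0 0 0.4" --pt "0.231 0 0.044 0 0 0 0.4" --pt "0.274 0 0.063 0 0 0 0.4" --pt "0.316 0 0.085 0 0 0 0.4" --pt "0.356 0 0.11 0 0 0 0.4" --pt "0.356 0 0.11 0 0 0 0.4" --pt "0.356 0 0.11 0 0 0 0.4"

```text
time_s: 25.75
tool_pos: [0.5255, 0.2913, 0.145]
tool_rot: [-179.8, 0.1, 97.0]
force: [-3.6, -4.7, -5.9]
grip_width: 0.0454
grasp_force: 35.0
```

Run:
```python
from plan import *
st();o=env.get_obs()
d=BZ.inv().apply(o["tool_pos"]-bd)-[-.148,0,.016];print(d,"phi",np.arctan2(d[0],d[2]),"r",np.hypot(d[0],d[2]),BZ.inv().apply(o["force"]))
```

```text
t 25.75 pos [0.5255 0.2913 0.145 ] rot [-1.7979e+02  1.2000e-01  9.6960e+01] q [ 19.4  30.4 -66.8  94.2  28.7  75.  -45.4] F [-3.6 -4.7 -5.9] w 0.0454 gf 35.0
[ 0.07024338 -0.00405113  0.1030413 ] phi 0.5983390304114229 r 0.12470621697855785 [-4.23322014  4.15025184 -5.87384252]
```

Request:
apply_moves --pt "0.01 0 0.007 0 0 0 0.4" --pt "0.02 0 0.014 0 0 0 0.4" --pt "0.025 0 0.018 0 0 0 0.4" --pt "0.025 0 0.018 0 0 0 0.4"

```text
time_s: 26.15
tool_pos: [0.5258, 0.2912, 0.1416]
tool_rot: [-179.7, 0.6, 96.8]
force: [-7.0, -15.2, 1.8]
grip_width: 0.0457
grasp_force: 35.0
```

```bash
cat > lv.py <<'E'
from plan import *
st();o=env.get_obs()
d=BZ.inv().apply(o["tool_pos"]-bd)-[-.148,0,.016];f=BZ.inv().apply(o["force"]);p=np.arctan2(d[0],d[2])
print("phi",p,"r",np.hypot(d[0],d[2]),"F tang",f[0]*np.cos(p)-f[2]*np.sin(p),"rad",f[0]*np.sin(p)+f[2]*np.cos(p),"y",f[1])
E
python3 lv.py
```

```text
t 26.15 pos [0.5258 0.2912 0.1416] rot [-179.7     0.63   96.81] q [ 18.7  30.7 -66.4  94.2  29.2  75.2 -46. ] F [ -7.  -15.2   1.8] w 0.0457 gf 35.0
phi 0.6135662507532811 r 0.1217839082072956 F tang -12.682722584940663 rad -6.70566857476376 y 8.751265946957885
```

Request:
apply_moves --pt "-0.01 -0.005 0.012 0 0 0 0.4" --pt "-0.02 -0.01 0.025 0 0 0 0.4" --pt "-0.03 -0.01 0.038 0 0 0 0.4" --pt "-0.038 -0.01 0.05 0 0 0 0.4" --pt "-0.038 -0.01 0.05 0 0 0 0.4" --pt "-0.038 -0.01 0.05 0 0 0 0.4"

```text
time_s: 26.75
tool_pos: [0.526, 0.2897, 0.1377]
tool_rot: [179.9, 0.1, 96.9]
force: [-8.0, -9.5, 24.1]
grip_width: 0.0457
grasp_force: 35.0
```

```bash
python3 lv.py
```

```text
t 26.75 pos [0.526  0.2897 0.1377] rot [1.7986e+02 1.1000e-01 9.6890e+01] q [ 19.6  30.4 -66.7  95.   29.1  74.  -45.7] F [-8.  -9.5 24.1] w 0.0457 gf 35.0
phi 0.6214446443950385 r 0.11776025446885614 F tang -20.880478900592877 rad 14.6339179851898 y 9.083224743433231
```

Request:
apply_moves --pt "0 0 0 0 0 0 0.6" --pt "0 0 0 0 0 0 0.7" --pt "0 0 0 0 0 0 0.8" --pt "0 0 0 0 0 0 1" --pt "0 0 0 0 0 0 1" --pt "0 0 0 0 0 0 1"

```text
time_s: 27.35
tool_pos: [0.5249, 0.2895, 0.1319]
tool_rot: [-180.0, -0.0, 97.0]
force: [-0.4, -0.6, -0.4]
grip_width: 0.0826
grasp_force: 0.0
```

```bash
python3 lv.py
python3 - <<'E'
from plan import *
for r in(.112,.118): 
    g=bedp(-.148+r*np.sin(.6),0,.034+r*np.cos(.6));print(r,g.round(4),proj("scene",g).round(1),proj("top",g).round(1))
E
```

```text
t 27.35 pos [0.5249 0.2895 0.1319] rot [-1.7998e+02 -1.0000e-02  9.6990e+01] q [ 19.5  30.7 -66.5  95.5  29.2  73.5 -45.7] F [-0.4 -0.6 -0.4] w 0.0826 gf 0.0
phi 0.6514034508911865 r 0.11302734227947141 F tang -0.22252314668015896 rad -0.6690685006385815 y 0.5158809405830903
0.112 [0.5223 0.2839 0.1524] [[178.5 241. ]] [[144.4 198.9]]
0.118 [0.5219 0.2872 0.1574] [[176.8 240.2]] [[142.5 198.9]]
```

Request:
apply_moves --pt "0 0 -0.1 0 0 0 1" --pt "0 0 -0.3 0 0 0 1" --pt "-0.2 0 -0.5 0 0 0 1" --pt "-0.4 0 -0.6 0 0 0 1" --pt "-0.6 0 -0.6 0 0 0 1" --pt "-0.8 0 -0.6 0 0 0 1" --pt "-1 0 -0.6 0 0 0 1" --pt "-1 0 -0.6 0 0 0 1"

```text
time_s: 28.15
tool_pos: [0.5511, 0.0827, 0.2514]
tool_rot: [-180.0, 0.2, 96.3]
force: [-0.7, 0.1, -0.5]
grip_width: 0.0872
grasp_force: 0.0
```

Run:
```python
from plan import *
st()
t=np.linspace(0,2*np.pi,24)
cyl=np.array([[.013*np.cos(a),y,.013*np.sin(a)] for a in t for y in(-.023,.023)])
b0=np.array([.5125,.3680,.026])
import os
for n in("top","scene"):
    im0=cv2.imread(f"pics/{n}0.png")[...,::-1];im=viewer.read_camera(n)
    M=masks_of(n,"grip_center")
    for tag,I in(("open",im0),("now",im)):
        h=cv2.cvtColor(np.ascontiguousarray(I),cv2.COLOR_RGB2HSV)
        w=((h[...,0]<8)|(h[...,0]>172))&(h[...,1]>140)&(h[...,2]>60)
        s=-.6 if tag=="open" else .6
        for r in(.112,.118,.124):
            P=b0+BZ.apply(cyl+[-.148+r*np.sin(s),-.002,.034+r*np.cos(s)]);q=proj(n,P)
            if r==.112:
                vu=np.argwhere(w)[:,::-1];vu=vu[np.linalg.norm(vu-q.mean(0),axis=1)<28]
                print(n,tag,len(vu),"red bbox",vu.min(0) if len(vu) else 0,vu.max(0) if len(vu) else 0)
            print("  r",r,q.min(0).round(1),q.max(0).round(1))
    print([(m["conf"],m["location"]) for m in M[:2]])
    M=masks_of(n,"plaque_center");print("plq",[(m["conf"],m["location"],m["pixels"].sum()) for m in M[:2]])
```

```text
t 28.15 pos [0.5511 0.0827 0.2514] rot [-179.95    0.2    96.33] q [ 49.5  19.5 -73.8  92.3  19.   82.6 -19.6] F [-0.7  0.1 -0.5] w 0.0872 gf 0.0
top open 208 red bbox [188 183] [202 200]
  r 0.112 [190.9 181.8] [203.5 202.3]
  r 0.118 [192.  181.5] [204.7 202. ]
  r 0.124 [193.1 181.1] [206.  201.7]
top now 235 red bbox [140 189] [157 207]
  r 0.112 [137.9 187.5] [150.8 208. ]
  r 0.118 [135.9 187.5] [148.9 208.1]
  r 0.124 [133.9 187.5] [146.9 208.2]
[(0.68, [147.6, 194.1]), (0.35, [348.1, 189.5])]
plq [(0.7, [121.2, 206.2], np.int64(923))]
scene open 311 red bbox [214 203] [251 226]
  r 0.112 [214.  201.8] [235.6 221.9]
  r 0.118 [215.  199.5] [236.6 219.6]
  r 0.124 [216.  197.3] [237.7 217.3]
scene now 252 red bbox [166 230] [190 250]
  r 0.112 [166.6 229.2] [189.3 251.7]
  r 0.118 [164.8 228.4] [187.6 251. ]
  r 0.124 [163.  227.6] [185.9 250.3]
[(0.66, [182.0, 241.8])]
plq [(0.71, [150.8, 300.5], np.int64(1686))]
```

```bash
python3 -c "
from plan import *
L=box(.15,.058,.014)+[0,0,.007]
viewer.read_camera('scene');m=masks_of('scene','plaque_center')[0];print(fit(L,{'scene':m['pixels']},[.512,.368,97],.026))
print(env.sign_off())"
```

```text
(array([ 0.51379943,  0.37014688, 96.46466621]), np.float64(0.09935908191000298))
the job is handed in; nothing more can be done
None
```

The plaque is lying front down on the bed, centred and square to within about 2–4 mm by the cameras. The lever is swung fully over onto it with the collar dropped back, judged from the T-grip's position since I did not push-test the lock, and the job was handed in at about 28 s of the 69 s allowed.

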